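Set a spring slide to a plugged-in reference for measuring

ROBOT

A 6-joint arm with a two-finger parallel gripper is mounted at the origin on the work surface. World frame = base frame: x ahead of the robot, y to its left, z up, the work surface at z = 0. Lengths are in mm, angles in rad, forces in N, time in s.
With the tool pointing down it reaches from about 275 to 1000 mm from the base axis. Payload 8.4 kg.
Tool frame: the origin (TCP) lies on the centre line of the jaws, within the pads' length; the fingertips stand 25 mm ahead of it and the grasp point (between the pads) lies 6 mm ahead of it; z points along the fingers, x is the direction in which the jaws open and shut, and the axes are right-handed (so a half turn about z gives the same grasp; the last joint's range is limited). The gripper opens to 85 mm and grips with 20 to 120 N. Pads are 22 mm wide; open, the fingers measure 114 mm over their backs; the gripper's body (76 mm by 85 mm) begins 54 mm behind the grasp point. The pads swing forward as they close: fully open they stand 13 mm farther back than shut.
Start: joints at [-1.323, 0.353, 1.633, -0, 1.155, -0.002], TCP at [154.505, -605.604, 256.281] pointing down, gripper open.
Joint ranges: [-2.63, 2.63], [-0.92, 2.1], [0.06, 2.66], [-1.3, 4.44], [0, 2.69], [-3.02, 3.02]. Speed limits (rad/s): [2.22, 2.22, 2.79, 3.14, 3.14, 3.14].

INTERFACE

Orientations are given as [roll, pitch, yaw] about the fixed x, y, z axes, in that order (R = Rz(yaw) Ry(pitch) Rx(roll)).
In Python, from rig import r gives the robot as it stands. The module is installed in compiled form; this text tells all that it offers.
- The arm moves only by the tool jog_arm, never from a script. Its argument "deltas" is a list of rows, each an object with "gripper": the gripper command: -1 is fully open, 1 is shut, values between are in proportion; "translation": the shift along the world's x, y, z in units of 10 cm (1.0 is 10 cm), a list of three; "dr": the turn, a rotation vector about the world's x, y, z in units of pi/2 rad (1.0 is pi/2 rad), a list of three. In form: [{"gripper": gripper, "translation": [x, y, z], "dr": [wx, wy, wz]}, ...]. A call has 1 to 12 rows; each row shifts and turns the commanded pose from where the row before left it; what a row does not reach is not made up. A row lasts 1/12 s, in which the tool goes at most 41.7 mm and 7.16 degrees, less where a joint would pass 70% of its speed; a pose out of reach is approached as far as the arm can. A call with a number of a shift or a turn outside -1 to 1 is refused whole. A call with a gripper value outside its range is refused whole. The fingers move at their own pace and stop on an object; "squeeze" is the grip in N (left out, the last holds). Time passes only in rows, so rows that do not move let the fingers close. It gives the time, the measured TCP pose, the force and the opening at its end, in the units of the state.
- r.sense(): the state, without advancing time (a new reading comes with each control period).
- r.grab_frame(name): name is "scene" or "top" or "wrist"; returns the picture (420x560x3 uint8, blue, green, red); there is no depth.
- r.calibration(name): a dict with "mtx" (3x3 intrinsics, pixels), "world_from_camera" (4x4, takes a point from camera to world coordinates). Camera axes: x right, y down, z forward; pixel columns grow to the right and rows downward; lengths in mm; the calibration is good to about 2 mm. A picture is of the moment at which its call begins: read the wrist's pose just before it. calibration takes no time and is no camera call; for the wrist camera it gives the pose at the moment of the call.
- r.sign_off(): hands the job in, once; it reports no verdict.
The state is a dict: "clock": time; "qpos": joint angles; "qvel": joint speeds; "joint_efforts": joint torques, N m; "eef_pos": TCP position; "tcp_rot": TCP orientation; "contact_force": force on the tool from outside, world axes, zero at the start; "wrist_torque": the same for the moment, N m; "opening": opening from 0.0 (shut) to 1.0 (fully open).
Only numpy, scipy, OpenCV 4.12 (cv2) and the standard library are available. Lean on these libraries where they do the work, as an engineer would, in place of code of your own. Each camera call takes 0.05 s, during which the arm holds its last target. There are 200 camera calls.

TASK

On the measuring table's fixture, plug the slotted block with the oblong shank fully home into the matching socket and let go of it; only then take the slide's crossbar handle and pull the slide out against its spring until its pointer stands level with the slot in the block, inside the slot's width. Finish while still holding the handle so that the pointer stays there steadily for measuring: do not let go. Leave the round gauge and the two rings where they are.

Things in the scene. Friction and masses are not known exactly. Their poses are not given: they have to be found in the camera images.
- plug_head (a point): Centre of the head of the loose steel plug, standing upright on its shank left or right of the fixture. Head 34 (x) x 28 (y) x 30 mm high, flat sides; shank below 26 (x) x 18 (y) x 20 mm. Across the head's top, along own y at mid-length, an open slot 10 mm wide, 8 mm deep. This point is 35 mm above the shank's foot, 15 mm above the head's underside. z up.
- plug: The same plug, about 0.22 kg (varies): origin at the middle of the shank's foot, same axes as its head. 50 mm high in all. Fits the socket either way round (half a turn about z makes no difference).
- socket_mouth (a point): Centre of the socket hole's mouth, on top of a dark steel block 50 x 44 x 30 mm fixed on the fixture, 42 mm above the table. Hole 28 (x) x 20 (y) mm, 24 deep, chamfered. Axes as the fixture's. The block's place along the fixture's x varies. Plug home: head's underside on the block, head centre 15 mm above this point, the slot's middle right above it, running along y.
- pointer_tip (a point): Tip of the slide's thin pointer (3 mm wide; its arm 8 mm). It points to the fixture's +y, 68 mm above the table, at the height of the slot of the seated plug, and passes 8 mm clear of the head's side. With the slide home it stands 31 to 64 mm to the +x side of the socket's centre. Same axes as the fixture.
- handle_mid (a point): Centre of the slide's crossbar handle: a black bar 14 (fixture's x) x 52 (y) x 16 mm high, centre 60 mm above the table, on a 14 mm wide stem; clear before and behind, so it can be pinched from above across x. Lies 90 mm to the fixture's -y of the socket's centre line. Axes as the fixture's. Moves with the slide.
- slide (a joint): How far the slide is pulled out, in m: 0 home, 0.085 end stop. It slides level to the fixture's -x (roughly towards the robot). A spring draws it home: 4.4 N at 0, 1.1 N more per cm (about 8 to 11.5 N where the pointer meets the slot). It runs back when let go.
- fixture: The fixture, fixed on the table: grey aluminium base 220 (x) x 170 (y) x 12 mm, origin at the centre of its underside, x away from the handle side, z up. Slide along y = -40 mm: steel bar 20 mm wide, top 29 mm above the table; 46 mm high guide block and spring can at its +x end; socket block at y = +50 mm.
- round_gauge: Bystander: loose steel round plug gauge standing upright, 50 mm high, head 36 mm diameter, shank 26 mm diameter; origin at the middle of its foot. On the other side of the fixture from the plug.
- ring_large: Bystander: loose steel ring, 80 mm outside diameter, 18 mm high, lying flat; origin at the centre of its underside.
- ring_small: Bystander: loose steel ring, 60 mm outside diameter, 16 mm high, lying flat; origin at the centre of its underside.
Things that resemble listed ones, but are neither listed nor needed, are in the scene too. Leave any red look-alike of the plug alone.

How it is judged (in metres and radians):
On the way, in this order (a step that is already met when the one before it is completed fails the run):
1. the plug is fully home in the socket and let go, the slide still home (z of plug_head in the frame of socket_mouth between 0.0125 and 0.0175 m and horizontal distance between plug_head and socket_mouth below 0.003 m and angle between the x axis of plug_head and the x axis of socket_mouth, either way round below 0.06 rad and angle between plug_head's own z axis and vertical below 0.05 rad and contact force between the fingers and plug below 0.3 N and value of joint slide below 0.01 m), for 0.2 s.
2. the slide is pulled out by its handle until the pointer stands inside the slot's width (x of pointer_tip in the frame of socket_mouth between -0.005 and 0.005 m and contact force between the fingers and slide above 2 N), for 0.2 s.
At the end, for the whole second after the job is handed in: Plug home in the socket (within 2.5 mm of flush, 3 mm of centre, 0.06 rad) and let go; pointer within 5 mm of the slot's middle along the travel and still; fingers holding the handle with over 2 N; no loose thing touching the slide or the fixture's base and guide (all of step 2 and z of plug_head in the frame of socket_mouth between 0.0125 and 0.0175 m and horizontal distance between plug_head and socket_mouth below 0.003 m and angle between the x axis of plug_head and the x axis of socket_mouth, either way round below 0.06 rad and angle between plug_head's own z axis and vertical below 0.05 rad and contact force between each of the fingers, fixture and plug below 0.3 N and velocity of joint slide between -0.01 and 0.01 m/s and contact force between fixture and round_gauge below 0.3 N and contact force between fixture and ring_large below 0.3 N and contact force between fixture and ring_small below 0.3 N); the arm keeps its last pose, push and grip.
It fails at once if the round plug gauge is shifted by more than 20 mm (distance of round_gauge from where it was at the start of the episode above 0.02 m).
It fails at once if the large ring gauge is shifted by more than 20 mm (distance of ring_large from where it was at the start of the episode above 0.02 m).
It fails at once if the small ring gauge is shifted by more than 20 mm (distance of ring_small from where it was at the start of the episode above 0.02 m).
It fails at once if the slide is pulled out before the plug is in place (value of joint slide above 0.02 m and (z of plug_head in the frame of socket_mouth above 0.0175 m or horizontal distance between plug_head and socket_mouth above 0.003 m)).
It also fails if it takes over 58 s, if anything falls off the work surface, if the arm or the gripper's body presses on something with over 40 N, if the wrist force passes 120 N, or if a joint passes its speed limit or range.

## Working session

There is one attempt and no reset: what is moved stays moved. The work goes in short steps, Python scripts to look and compute and a tool call to move; the robot and the scene stay as the last step left them, time stands still between calls to the robot, and variables do not carry over. Pictures are saved under pics/ and viewed, about 8 in all and at most 12, crops included, and the job is handed in when it is done.

Besides the shell and the picture viewer there is one more tool, called after "Request:" as name(argument=value, ...), one argument or row to a line, values as JSON. jog_arm: Moves the arm, as the interface text tells. Shifts and turns lie within -1 to 1; 1 stands for 10 cm of shift or pi/2 rad of turn. Its arguments: {"type":"object","properties":{"deltas":{"type":"array"},"squeeze":{"type":"number"}},"required":["deltas"]}

```bash
mkdir -p pics
python3 - <<'E'
from rig import r
import cv2,numpy as np
print(r.sense())
for n in ("scene","top"):
    cv2.imwrite(f"pics/{n}0.png",r.grab_frame(n)); c=r.calibration(n); print(n,np.round(c["mtx"],1).tolist(),np.round(c["world_from_camera"],3).tolist())
a=cv2.imread("pics/top0.png");cv2.imwrite("pics/top0b.png",cv2.resize(a,(800,600),interpolation=cv2.INTER_CUBIC))
E
```

```text
{'clock': 0.0, 'qpos': array([-1.32342441e+00,  3.53649982e-01,  1.63413045e+00,  8.42526247e-07,
        1.15519924e+00, -2.40740592e-03]), 'qvel': array([ 0.00149509, -0.00127486, -0.00038587,  0.00095009, -0.00084858,
        0.00052861]), 'joint_efforts': array([-7.49722996e-03, -6.05253839e+01, -3.42063832e+01, -2.55535442e-04,
        9.46454820e-03,  2.02545078e-05]), 'eef_pos': array([ 154.3820559 , -605.17964714,  255.56208665]), 'tcp_rot': array([-3.14158854e+00,  1.38702085e-03, -1.32101734e+00]), 'contact_force': array([1.36350027, 0.71180167, 1.23474913]), 'wrist_torque': array([ 0.02394008, -0.08788427, -0.01128593]), 'opening': 0.9995019033341861}
scene [[404.6, 0.0, 275.9], [0.0, 404.6, 212.3], [0.0, 0.0, 1.0]] [[0.379, 0.654, -0.655, 1082.871], [0.925, -0.254, 0.282, -233.526], [0.018, -0.713, -0.701, 666.564], [0.0, 0.0, 0.0, 1.0]]
top [[401.0, 0.0, 281.7], [0.0, 401.0, 205.6], [0.0, 0.0, 1.0]] [[-0.001, -0.991, 0.132, 409.195], [-1.0, 0.005, 0.028, -29.579], [-0.028, -0.132, -0.991, 862.181], [0.0, 0.0, 0.0, 1.0]]
```

View pics/top0b.png

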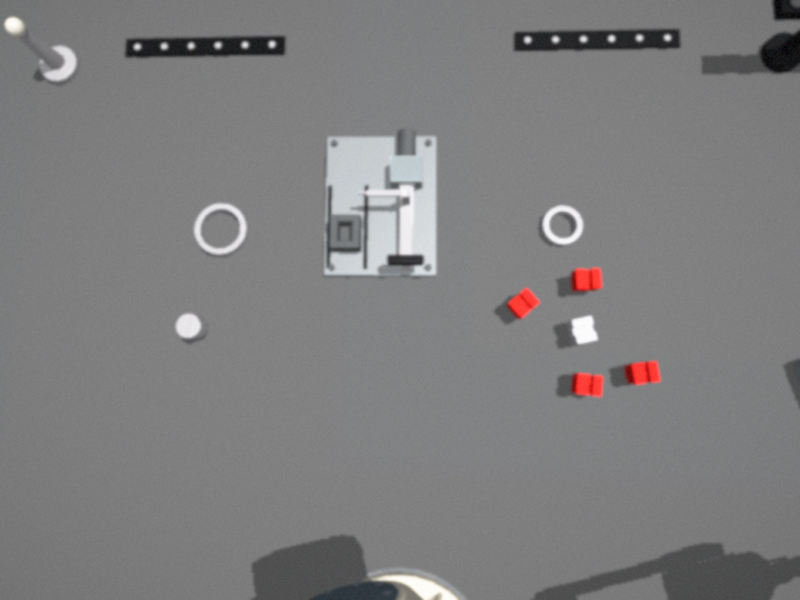

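View pics/scene0.png

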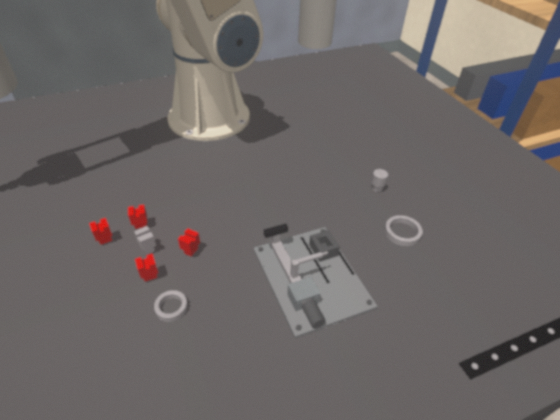

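The top view has +x up and +y left. The plug is at about (584,330), with its slot roughly horizontal and red look-alikes around it. The fixture is at about (381,205), the socket at (345,232) and the handle at (405,260). I'll compute positions next.

```bash
cat > h.py <<'E'
from rig import r
import cv2,numpy as np
def ray(n,uv,z,c=None):
    c=c or r.calibration(n); T=np.array(c["world_from_camera"]); K=np.array(c["mtx"])
    uv=np.atleast_2d(np.array(uv,float)); d=np.c_[uv,np.ones(len(uv))]@np.linalg.inv(K).T@T[:3,:3].T
    return T[:3,3]+d*((z-T[2,3])/d[:,2])[:,None]
def rect(mask,n,z,c=None):
    k,_=cv2.findContours(mask.astype(np.uint8)*255,cv2.RETR_EXTERNAL,cv2.CHAIN_APPROX_NONE)
    out=[]
    for q in k:
        if cv2.contourArea(q)<40: continue
        p=ray(n,q[:,0,:],z,c)[:,:2].astype(np.float32); (x,y),(w,h),a=cv2.minAreaRect(p)
        out.append((round(x,1),round(y,1),round(w,1),round(h,1),round(a,1)))
    return out
E
python3 - <<'E'
from h import *
a=cv2.imread("pics/top0.png").astype(int); g=a.mean(2); sat=a.max(2)-a.min(2)
for z in (12,50): print("bright z",z,[o for o in rect((g>150)&(sat<60),"top",z)])
print("dark z68",[o for o in rect((g<45),"top",68)])
print("socket px",ray("top",[[345/1.4286,232/1.4286]],42), "handle",ray("top",[[405/1.4286,260/1.4286]],68))
c=[[327,137],[436,137],[436,274],[325,275]]
print(np.round(ray("top",np.array(c)/1.4286,12),1).tolist())
print(np.round(ray("top",np.array([[361,191]])/1.4286,68),1).tolist())
E
```

```text
bright z 12 [(112.2, -29.6, 129.2, 35.5, 69.2), (468.2, -272.4, 41.0, 36.0, 12.6), (476.6, 318.0, 39.5, 36.6, 89.8), (627.1, -248.2, 60.0, 62.1, 88.1), (626.0, 275.4, 82.5, 78.7, 89.6), (661.4, 28.4, 170.4, 219.2, 89.5), (899.8, 543.2, 48.0, 60.7, 78.7), (968.9, 628.3, 31.3, 30.8, 5.0)]
bright z 50 [(125.5, -29.6, 123.5, 33.9, 69.2), (465.5, -261.5, 39.1, 34.4, 12.6), (473.6, 302.4, 37.7, 34.9, 89.8), (617.3, -238.5, 57.3, 59.3, 88.1), (616.3, 261.8, 78.8, 75.2, 89.6), (650.1, 25.8, 162.8, 209.4, 89.5), (877.9, 517.6, 45.9, 58.0, 78.7), (943.8, 598.9, 29.9, 29.4, 5.0)]
dark z68 [(891.0, 290.1, 26.4, 234.5, 0.2), (868.3, -556.9, 52.9, 64.6, 84.8), (890.3, -293.0, 235.9, 25.6, 89.8), (934.4, -571.7, 35.4, 27.2, 88.8)]
socket px [[610.30008116  77.78410883  42.        ]] handle [[562.81923068 -10.97535238  68.        ]]
[[769.6, 111.7, 12.0], [767.4, -58.1, 12.0], [552.0, -56.2, 12.0], [551.4, 111.2, 12.0]]
[[664.0, 52.0, 68.0]]
```

Request:
jog_arm(
  deltas=[
    {"gripper":-1,"translation":[0.26,0.286,-0.03],"dr":[0,0,0]},
    {"gripper":-1,"translation":[0.26,0.286,-0.03],"dr":[0,0,0]},
    {"gripper":-1,"translation":[0.26,0.286,-0.03],"dr":[0,0,0]},
    {"gripper":-1,"translation":[0.26,0.286,-0.03],"dr":[0,0,0]},
    {"gripper":-1,"translation":[0.26,0.286,-0.03],"dr":[0,0,0]},
    {"gripper":-1,"translation":[0.26,0.286,-0.03],"dr":[0,0,0]},
    {"gripper":-1,"translation":[0.26,0.286,-0.03],"dr":[0,0,0]},
    {"gripper":-1,"translation":[0.26,0.286,-0.03],"dr":[0,0,0]},
    {"gripper":-1,"translation":[0.26,0.286,-0.03],"dr":[0,0,0]},
    {"gripper":-1,"translation":[0.26,0.286,-0.03],"dr":[0,0,0]},
    {"gripper":-1,"translation":[0.26,0.286,-0.03],"dr":[0,0,0]},
    {"gripper":-1,"translation":[0.26,0.286,-0.03],"dr":[0,0,0]},
  ],
)

```text
clock: 1.1
eef_pos: [467.3, -260.7, 220.0]
tcp_rot: [3.141, 0.0, -1.321]
contact_force: [0.8, -0.7, 0.3]
opening: 1.004
```

Request:
jog_arm(
  deltas=[
    {"gripper":-1,"translation":[0,0,0],"dr":[0,0,0]},
    {"gripper":-1,"translation":[0,0,0],"dr":[0,0,0]},
    {"gripper":-1,"translation":[0,0,0],"dr":[0,0,0]},
  ],
)

```text
clock: 1.35
eef_pos: [466.2, -262.3, 220.0]
tcp_rot: [3.141, 0.0, -1.32]
contact_force: [0.0, 0.5, -0.2]
opening: 0.999
```

Run:
```python
from h import *
s=r.sense();print(s["eef_pos"],s["tcp_rot"],s["qpos"])
c=r.calibration("wrist");f=r.grab_frame("wrist");np.save("w1.npy",f);np.savez("w1c.npz",**c)
print(np.round(c["mtx"],1).tolist(),np.round(c["world_from_camera"],3).tolist())
cv2.imwrite("pics/w1.png",f)
```

```text
[ 466.19804286 -262.26731903  219.98090654] [ 3.14071244e+00  3.00413922e-04 -1.31983656e+00] [-5.15010252e-01  2.53986983e-01  1.86159177e+00 -4.60082516e-04
  1.02685658e+00  8.05064437e-01]
[[369.8, 0.0, 276.8], [0.0, 369.8, 215.6], [0.0, 0.0, 1.0]] [[0.248, -0.936, -0.251, 529.58], [-0.969, -0.239, -0.065, -246.396], [0.001, 0.259, -0.966, 337.231], [0.0, 0.0, 0.0, 1.0]]
```

View pics/w1.png

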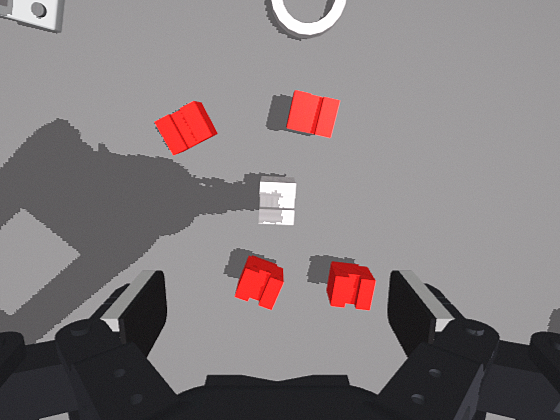

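Run:
```python
from h import *
f=np.load("w1.npy");c=dict(np.load("w1c.npz"))
cv2.imwrite("pics/w1c.png",cv2.resize(f[165:240,235:320],None,fx=8,fy=8,interpolation=cv2.INTER_NEAREST))
a=f.astype(int);m=(a.max(2)-a.min(2)<40)&(a.mean(2)>150)
for z in(20,50):print(z,rect(m,"wrist",z,c))
print(np.round(ray("wrist",[[259,177],[296,177],[296,225],[259,225]],50,c),1).tolist())
```

```text
20 [(296.0, -546.3, 7.6, 29.4, 14.3), (181.1, -96.3, 7.5, 29.1, 14.3), (382.4, -450.6, 13.0, 15.8, 14.3), (302.6, -138.1, 13.0, 16.4, 14.3), (346.1, -47.9, 63.8, 99.5, 53.8), (443.6, -284.7, 358.7, 505.7, 14.4), (560.8, -42.9, 38.4, 21.6, 89.8)]
50 [(318.1, -517.9, 6.8, 26.6, 14.3), (214.1, -110.5, 6.8, 26.4, 14.3), (396.3, -431.3, 11.8, 14.3, 14.3), (324.0, -148.4, 11.8, 14.9, 14.3), (363.4, -66.7, 57.7, 90.1, 53.8), (451.7, -281.1, 324.7, 457.9, 14.4), (557.8, -62.1, 34.8, 19.6, 89.8)]
[[481.9, -244.4, 50.0], [489.1, -272.4, 50.0], [451.3, -282.6, 50.0], [443.9, -253.6, 50.0]]
```

View pics/w1c.png

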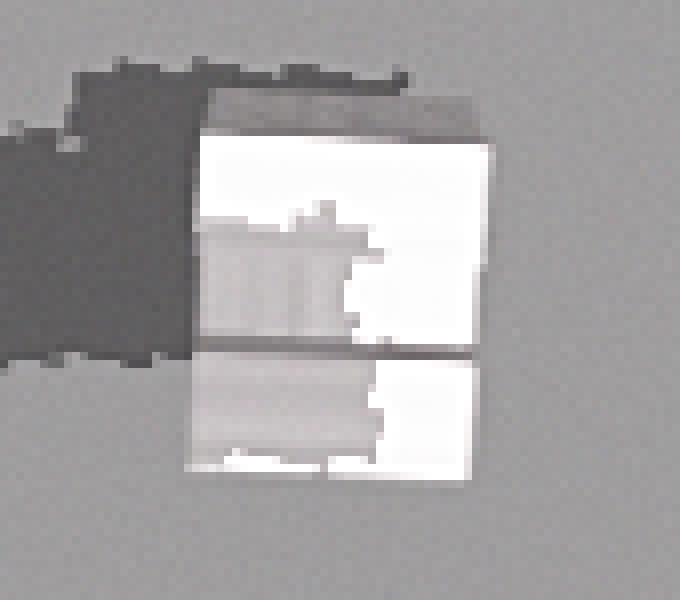

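The crop shows the bright top face with corners at crop px (200,135), (493,143), (471,481) and (186,471). Its edge lengths fit 28 x 34 mm.

Run:
```python
from h import *
c=dict(np.load("w1c.npz"))
q=np.array([[200,135],[493,143],[471,481],[186,471]])/8+[235-.5,165-.5]
p=ray("wrist",q,50,c)[:,:2];print(np.round(p,1),p.mean(0))
for i,j in((0,1),(3,2),(1,2),(0,3)):
    d=p[j]-p[i];print(np.linalg.norm(d),np.degrees(np.arctan2(d[1],d[0])))
```

```text
[[ 478.7 -245.6]
 [ 485.  -273.6]
 [ 451.1 -280.5]
 [ 445.  -252.3]] [ 464.94140506 -263.00359223]
28.759748871950663 -77.23551703231615
28.839915982274157 -77.75181245045037
34.615445085525785 -168.5611641640647
34.35757276721684 -168.70289173639313
```

Request:
jog_arm(
  deltas=[
    {"gripper":-0.4,"translation":[-0.012,-0.007,-0.3],"dr":[0,0,-0.027]},
    {"gripper":-0.4,"translation":[0,0,-0.3],"dr":[0,0,0]},
    {"gripper":-0.4,"translation":[0,0,-0.3],"dr":[0,0,0]},
    {"gripper":-0.4,"translation":[0,0,-0.3],"dr":[0,0,0]},
    {"gripper":-0.4,"translation":[0,0,-0.2],"dr":[0,0,0]},
    {"gripper":-0.4,"translation":[0,0,-0.2],"dr":[0,0,0]},
    {"gripper":-0.4,"translation":[0,0,-0.11],"dr":[0,0,0]},
    {"gripper":-0.4,"translation":[0,0,0],"dr":[0,0,0]},
    {"gripper":-0.4,"translation":[0,0,0],"dr":[0,0,0]},
  ],
)

```text
clock: 2.15
eef_pos: [464.8, -263.8, 49.4]
tcp_rot: [3.141, 0.0, -1.365]
contact_force: [0.3, -0.5, -0.5]
opening: 0.7
```

Run:
```python
from h import *
s=r.sense();print(s["eef_pos"],s["tcp_rot"],s["contact_force"],s["opening"])
f=r.grab_frame("wrist");cv2.imwrite("pics/w2.png",f)
```

```text
[ 464.79687756 -263.79979618   49.37891043] [ 3.14101266e+00  4.07687361e-04 -1.36465076e+00] [ 0.30960759 -0.54041779 -0.45916395] 0.7001306143878974
```

View pics/w2.png

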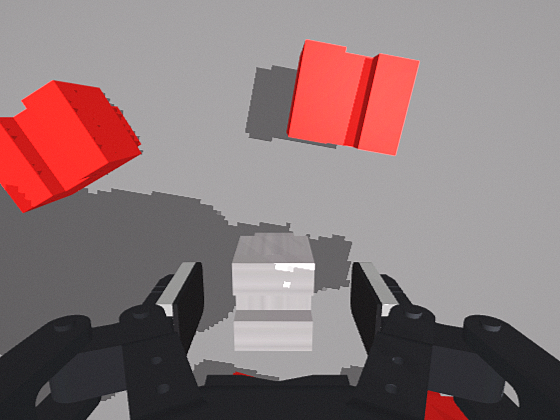

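The plug sits square between the pads, with its head spanning columns 232–314 and the pads at 202 and 352. I'll close now.

Request:
jog_arm(
  deltas=[
    {"gripper":0.0,"translation":[0,0,0],"dr":[0,0,0]},
    {"gripper":0.4,"translation":[0,0,0],"dr":[0,0,0]},
    {"gripper":1,"translation":[0,0,0],"dr":[0,0,0]},
    {"gripper":1,"translation":[0,0,0],"dr":[0,0,0]},
    {"gripper":1,"translation":[0,0,0],"dr":[0,0,0]},
    {"gripper":1,"translation":[0,0,0],"dr":[0,0,0]},
    {"gripper":1,"translation":[0,0,0],"dr":[0,0,0]},
    {"gripper":1,"translation":[0,0,0],"dr":[0,0,0]},
  ],
  squeeze=60,
)

```text
clock: 2.87
eef_pos: [466.0, -263.4, 50.5]
tcp_rot: [-3.14, -0.001, -1.363]
contact_force: [-1.2, 0.1, 7.0]
opening: 0.316
```

Request:
jog_arm(
  deltas=[
    {"gripper":1,"translation":[0,0,0.2],"dr":[0,0,0]},
    {"gripper":1,"translation":[0,0,0.3],"dr":[0,0,0]},
    {"gripper":1,"translation":[0,0,0.4],"dr":[0,0,0]},
    {"gripper":1,"translation":[0,0,0.4],"dr":[0,0,0]},
    {"gripper":1,"translation":[0,0,0.2],"dr":[0,0,0]},
    {"gripper":1,"translation":[0,0,0],"dr":[0,0,0]},
  ],
)

```text
clock: 3.37
eef_pos: [467.8, -264.4, 204.8]
tcp_rot: [-3.135, -0.006, -1.363]
contact_force: [0.4, -0.3, -2.3]
opening: 0.314
```

Run:
```python
from h import *
s=r.sense();print(s["eef_pos"],s["tcp_rot"],s["contact_force"],s["opening"])
c=r.calibration("wrist");np.savez("w3c.npz",**c,eef=s["eef_pos"],rot=s["tcp_rot"])
f=r.grab_frame("wrist");cv2.imwrite("pics/w3.png",f)
```

```text
[ 467.80852223 -264.39611413  204.76515352] [-3.13483485 -0.00598831 -1.36317407] [ 0.35001553 -0.25968562 -2.25352578] 0.31418579709627814
```

View pics/w3.png

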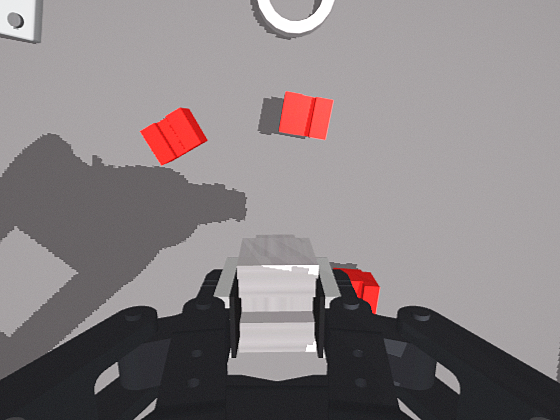

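The plug is held and lifted. I'll move it to just short of the socket (−x side) and turn it to the fixture's axes, so the wrist camera sees the socket.

Request:
jog_arm(
  deltas=[
    {"gripper":1,"translation":[0.08,0.342,0],"dr":[0,0,-0.0134]},
    {"gripper":1,"translation":[0.08,0.342,0],"dr":[0,0,-0.0134]},
    {"gripper":1,"translation":[0.08,0.342,0],"dr":[0,0,-0.0134]},
    {"gripper":1,"translation":[0.08,0.342,0],"dr":[0,0,-0.0134]},
    {"gripper":1,"translation":[0.08,0.342,0],"dr":[0,0,-0.0134]},
    {"gripper":1,"translation":[0.08,0.342,0],"dr":[0,0,-0.0134]},
    {"gripper":1,"translation":[0.08,0.342,0],"dr":[0,0,-0.0134]},
    {"gripper":1,"translation":[0.08,0.342,0],"dr":[0,0,-0.0134]},
    {"gripper":1,"translation":[0.08,0.342,0],"dr":[0,0,-0.0134]},
    {"gripper":1,"translation":[0.08,0.342,0],"dr":[0,0,-0.0134]},
    {"gripper":1,"translation":[0,0,0],"dr":[0,0,0]},
    {"gripper":1,"translation":[0,0,0],"dr":[0,0,0]},
  ],
)

```text
clock: 4.42
eef_pos: [544.3, 80.5, 197.3]
tcp_rot: [3.139, -0.0, -1.571]
contact_force: [-0.2, -0.3, -1.9]
opening: 0.314
```

Request:
jog_arm(
  deltas=[
    {"gripper":1,"translation":[0,0,0],"dr":[0,0,0]},
    {"gripper":1,"translation":[0,0,0],"dr":[0,0,0]},
    {"gripper":1,"translation":[0,0,0],"dr":[0,0,0]},
  ],
)

```text
clock: 4.67
eef_pos: [544.7, 77.7, 198.7]
tcp_rot: [3.14, -0.0, -1.575]
contact_force: [0.4, 0.6, -2.0]
opening: 0.311
```

Run:
```python
from h import *
s=r.sense();print(s["eef_pos"],s["tcp_rot"],s["contact_force"],s["opening"],s["qpos"])
c=r.calibration("wrist");np.savez("w4c.npz",**c,eef=s["eef_pos"],rot=s["tcp_rot"])
f=r.grab_frame("wrist");cv2.imwrite("pics/w4.png",f)
print(np.round(c["world_from_camera"],3).tolist())
cv2.imwrite("pics/w4b.png",cv2.resize(f,(800,600),interpolation=cv2.INTER_CUBIC))
```

```text
[544.74996487  77.73934299 198.73357243] [ 3.14047611e+00 -3.32941822e-04 -1.57515218e+00] [ 0.38065282  0.57837097 -1.98597049] 0.31131126583646396 [ 1.39121522e-01  3.02544270e-01  1.84836508e+00 -2.02944522e-04
  9.91835991e-01  1.71438502e+00]
[[-0.005, -0.966, -0.259, 610.191], [-1.0, 0.005, 0.0, 77.257], [0.001, 0.259, -0.966, 315.953], [0.0, 0.0, 0.0, 1.0]]
```

View pics/w4b.png

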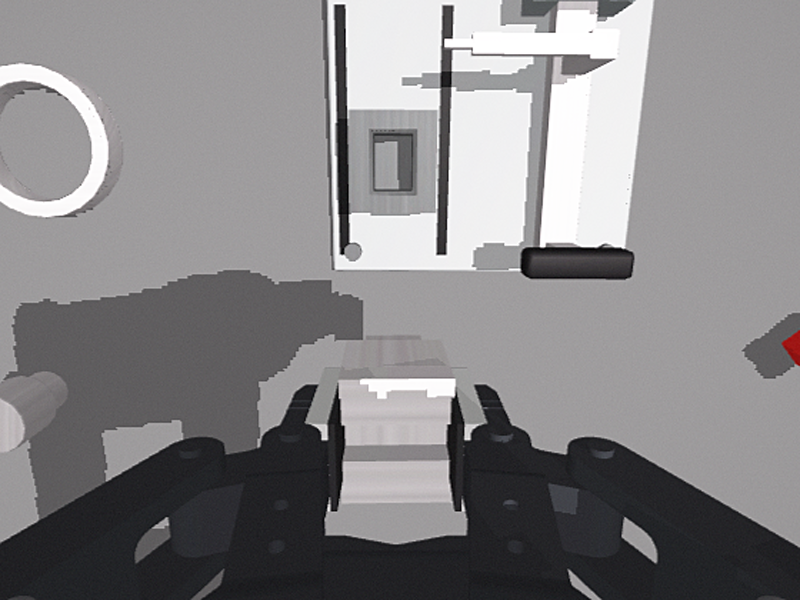

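The socket mouth is at about (393,161) in the 800 px view, the pointer tip at (445,43) and the handle at (577,263). The plug head in hand spans (340–460, 378–505). I'll zoom on the socket and plug together.

Run:
```python
import cv2,numpy as np
f=cv2.imread("pics/w4.png")
a=cv2.resize(f[70:155,240:310],None,fx=5.6,fy=5.6,interpolation=cv2.INTER_CUBIC)  # socket
b=cv2.resize(f[230:360,225:330],None,fx=3.66,fy=3.66,interpolation=cv2.INTER_CUBIC)
h=max(a.shape[0],b.shape[0]);o=np.zeros((h,a.shape[1]+b.shape[1]+6,3),np.uint8);o[:a.shape[0],:a.shape[1]]=a;o[:b.shape[0],a.shape[1]+6:]=b
print(a.shape,b.shape);cv2.imwrite("pics/z4.png",o)
```

```text
(476, 392, 3) (476, 384, 3)
```

View pics/z4.png

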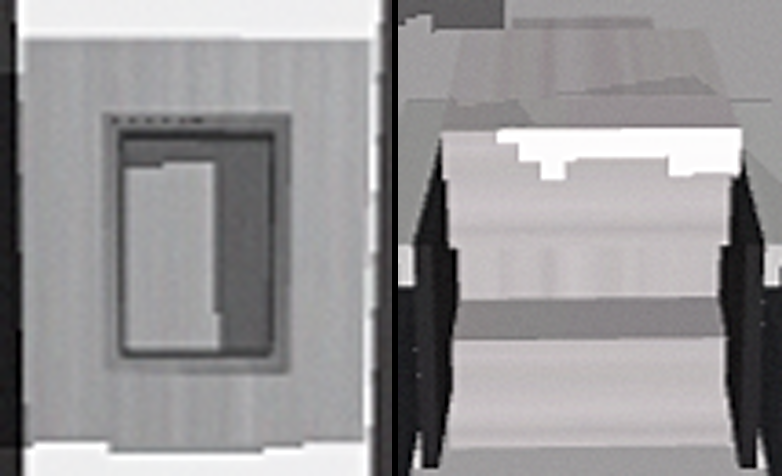

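Run:
```python
from h import *
d=np.load("w4c.npz");c={k:d[k] for k in("mtx","world_from_camera")};e=d["eef"]
S=lambda q,s,o:(np.array(q)+.5)/s-.5+o
for q in([[104,113],[291,113],[291,373],[104,373]],[[21,37],[369,37],[365,445],[21,447]]):
    p=ray("wrist",S(q,5.6,[240,70]),42,c)[:,:2];print("block",np.round(p,1).tolist(),p.mean(0))
q=S(np.array([[442,130],[741,128],[733,444],[448,447]])-[398,0],3.66,[225,230])
for z in np.arange(-6,8,2.):
    p=ray("wrist",q,e[2]+z,c)[:,:2]
    print(z,np.round(p-e[:2],1).tolist(),"ctr",np.round(p.mean(0)-e[:2],2),"front %.1f back %.1f len %.1f"%tuple(np.linalg.norm(v) for v in(p[1]-p[0],p[2]-p[3],p[3]-p[0])))
n=np.array([[445,43],[577,263],[335,270],[632,270]])/800*560
print("ptr",ray("wrist",n[0],68,c),"handle",ray("wrist",n[1],68,c),"base",ray("wrist",n[2:],12,c))
```

```text
block [[628.4, 89.9], [628.3, 66.5], [596.4, 66.3], [596.5, 90.5]] [612.41030247  78.28655353]
block [[637.5, 100.1], [637.3, 56.8], [587.1, 56.6], [587.1, 101.5]] [612.22817171  78.73702602]
-6.0 [[14.2, 14.0], [14.2, -15.3], [-21.2, -15.3], [-21.4, 14.5]] ctr [-3.57 -0.51] front 29.2 back 29.8 len 35.6
-4.0 [[15.0, 13.7], [15.0, -15.0], [-19.8, -15.0], [-20.0, 14.3]] ctr [-2.45 -0.51] front 28.8 back 29.3 len 35.0
-2.0 [[15.8, 13.5], [15.9, -14.8], [-18.4, -14.8], [-18.6, 14.0]] ctr [-1.33 -0.51] front 28.3 back 28.8 len 34.4
0.0 [[16.7, 13.3], [16.7, -14.5], [-17.0, -14.6], [-17.2, 13.8]] ctr [-0.21 -0.51] front 27.8 back 28.3 len 33.9
2.0 [[17.5, 13.0], [17.5, -14.3], [-15.6, -14.3], [-15.8, 13.5]] ctr [ 0.91 -0.51] front 27.3 back 27.9 len 33.3
4.0 [[18.3, 12.8], [18.4, -14.1], [-14.2, -14.1], [-14.4, 13.3]] ctr [ 2.03 -0.51] front 26.9 back 27.4 len 32.7
6.0 [[19.2, 12.6], [19.2, -13.8], [-12.8, -13.8], [-13.0, 13.1]] ctr [ 3.15 -0.51] front 26.4 back 26.9 len 32.1
ptr [[661.19541246  55.46206782  68.        ]] handle [[565.47690903  -9.1380874   68.        ]] base [[551.94836808 112.46136048  12.        ]
 [551.07190899 -61.17147727  12.        ]]
```

Request:
jog_arm(
  deltas=[
    {"gripper":1,"translation":[0.17,0.003,0],"dr":[0,0,0]},
    {"gripper":1,"translation":[0.17,0.003,-0.1],"dr":[0,0,0]},
    {"gripper":1,"translation":[0.17,0.003,-0.2],"dr":[0,0,0]},
    {"gripper":1,"translation":[0.168,0.003,-0.25],"dr":[0,0,0]},
    {"gripper":1,"translation":[0,0,-0.2],"dr":[0,0,0]},
    {"gripper":1,"translation":[0,0,-0.15],"dr":[0,0,0]},
    {"gripper":1,"translation":[0,0,-0.04],"dr":[0,0,0]},
    {"gripper":1,"translation":[0,0,0],"dr":[0,0,0]},
    {"gripper":1,"translation":[0,0,0],"dr":[0,0,0]},
    {"gripper":1,"translation":[0,0,0],"dr":[0,0,0]},
  ],
)

```text
clock: 5.55
eef_pos: [613.9, 79.9, 106.7]
tcp_rot: [-3.14, 0.0, -1.574]
contact_force: [0.7, 0.2, -2.0]
opening: 0.316
```

Run:
```python
from h import *
s=r.sense();print(s["eef_pos"],s["tcp_rot"],s["contact_force"])
f=r.grab_frame("wrist");cv2.imwrite("pics/w5.png",f)
```

```text
[613.85645766  79.89564119 106.65195205] [-3.13962366e+00  2.56753529e-04 -1.57431254e+00] [ 0.66929559  0.20225456 -2.03002103]
```

Request:
jog_arm(
  deltas=[
    {"gripper":1,"translation":[-0.013,-0.01,-0.05],"dr":[0,0,0]},
    {"gripper":1,"translation":[0,0,-0.05],"dr":[0,0,0]},
    {"gripper":1,"translation":[0,0,0],"dr":[0,0,0]},
    {"gripper":1,"translation":[0,0,0],"dr":[0,0,0]},
  ],
)

```text
clock: 5.93
eef_pos: [611.5, 79.1, 95.0]
tcp_rot: [3.141, -0.0, -1.574]
contact_force: [1.2, 1.1, -2.5]
opening: 0.317
```

Request:
jog_arm(
  deltas=[
    {"gripper":1,"translation":[0.007,-0.002,-0.02],"dr":[0,0,0]},
    {"gripper":1,"translation":[0,0,-0.02],"dr":[0,0,0]},
    {"gripper":1,"translation":[0,0,-0.02],"dr":[0,0,0]},
    {"gripper":1,"translation":[0,0,0],"dr":[0,0,0]},
    {"gripper":1,"translation":[0,0,0],"dr":[0,0,0]},
  ],
)

```text
clock: 6.35
eef_pos: [612.4, 78.9, 89.1]
tcp_rot: [3.141, -0.0, -1.574]
contact_force: [0.2, -0.7, -1.6]
opening: 0.316
```

Request:
jog_arm(
  deltas=[
    {"gripper":1,"translation":[0,0,-0.02],"dr":[0,0,0]},
    {"gripper":1,"translation":[0,0,-0.02],"dr":[0,0,0]},
    {"gripper":1,"translation":[0,0,-0.02],"dr":[0,0,0]},
    {"gripper":1,"translation":[0,0,0],"dr":[0,0,0]},
  ],
)

```text
clock: 6.68
eef_pos: [612.2, 78.9, 82.8]
tcp_rot: [3.141, -0.0, -1.574]
contact_force: [-0.2, 0.5, -2.7]
opening: 0.31
```

Request:
jog_arm(
  deltas=[
    {"gripper":1,"translation":[0,0,-0.02],"dr":[0,0,0]},
    {"gripper":1,"translation":[0,0,-0.02],"dr":[0,0,0]},
    {"gripper":1,"translation":[0,0,-0.02],"dr":[0,0,0]},
    {"gripper":1,"translation":[0,0,0],"dr":[0,0,0]},
  ],
)

```text
clock: 7.02
eef_pos: [612.2, 78.9, 76.8]
tcp_rot: [3.141, -0.0, -1.574]
contact_force: [0.2, -0.9, -2.4]
opening: 0.315
```

Request:
jog_arm(
  deltas=[
    {"gripper":1,"translation":[0,0,-0.02],"dr":[0,0,0]},
    {"gripper":1,"translation":[0,0,-0.02],"dr":[0,0,0]},
    {"gripper":1,"translation":[0,0,0],"dr":[0,0,0]},
  ],
)

```text
clock: 7.27
eef_pos: [612.3, 78.9, 72.9]
tcp_rot: [3.141, -0.0, -1.574]
contact_force: [-0.1, 0.9, -1.8]
opening: 0.313
```

Request:
jog_arm(
  deltas=[
    {"gripper":1,"translation":[0,0,-0.01],"dr":[0,0,0]},
    {"gripper":1,"translation":[0,0,0],"dr":[0,0,0]},
  ],
)

```text
clock: 7.43
eef_pos: [612.5, 78.9, 72.7]
tcp_rot: [3.141, -0.0, -1.574]
contact_force: [-2.1, -0.3, 3.0]
opening: 0.312
```

Request:
jog_arm(
  deltas=[
    {"gripper":1,"translation":[0,0,-0.01],"dr":[0,0,0]},
    {"gripper":1,"translation":[0,0,0],"dr":[0,0,0]},
  ],
)

```text
clock: 7.6
eef_pos: [612.5, 78.9, 72.6]
tcp_rot: [3.142, -0.0, -1.574]
contact_force: [-6.5, -1.6, 12.7]
opening: 0.311
```

Request:
jog_arm(
  deltas=[
    {"gripper":0.1,"translation":[0,0,0],"dr":[0,0,0]},
    {"gripper":-0.2,"translation":[0,0,0],"dr":[0,0,0]},
    {"gripper":-0.2,"translation":[0,0,0],"dr":[0,0,0]},
    {"gripper":-0.2,"translation":[0,0,0],"dr":[0,0,0]},
    {"gripper":-0.2,"translation":[0,0,0],"dr":[0,0,0]},
    {"gripper":-0.2,"translation":[0,0,0.2],"dr":[0,0,0]},
    {"gripper":-0.2,"translation":[0,0,0.3],"dr":[0,0,0]},
    {"gripper":-0.2,"translation":[0,0,0.3],"dr":[0,0,0]},
    {"gripper":-0.2,"translation":[-0.2,0,0.2],"dr":[0,0,0]},
    {"gripper":-0.2,"translation":[-0.3,0,0],"dr":[0,0,0]},
    {"gripper":-0.2,"translation":[0,0,0],"dr":[0,0,0]},
    {"gripper":-0.2,"translation":[0,0,0],"dr":[0,0,0]},
  ],
)

```text
clock: 8.6
eef_pos: [561.4, 78.9, 171.6]
tcp_rot: [3.141, -0.0, -1.574]
contact_force: [0.5, 0.6, 0.7]
opening: 0.599
```

Run:
```python
from h import *
s=r.sense();print(s["eef_pos"],s["tcp_rot"],s["contact_force"],s["opening"])
c=r.calibration("wrist");np.savez("w6c.npz",**c,eef=s["eef_pos"],rot=s["tcp_rot"])
f=r.grab_frame("wrist");cv2.imwrite("pics/w6.png",f)
cv2.imwrite("pics/w6b.png",cv2.resize(f,(800,600),interpolation=cv2.INTER_CUBIC))
```

```text
[561.40202839  78.90062823 171.57021551] [ 3.14142533e+00 -5.57645779e-06 -1.57357309e+00] [0.54114341 0.6257029  0.70297822] 0.5994680812502103
```

View pics/w6b.png

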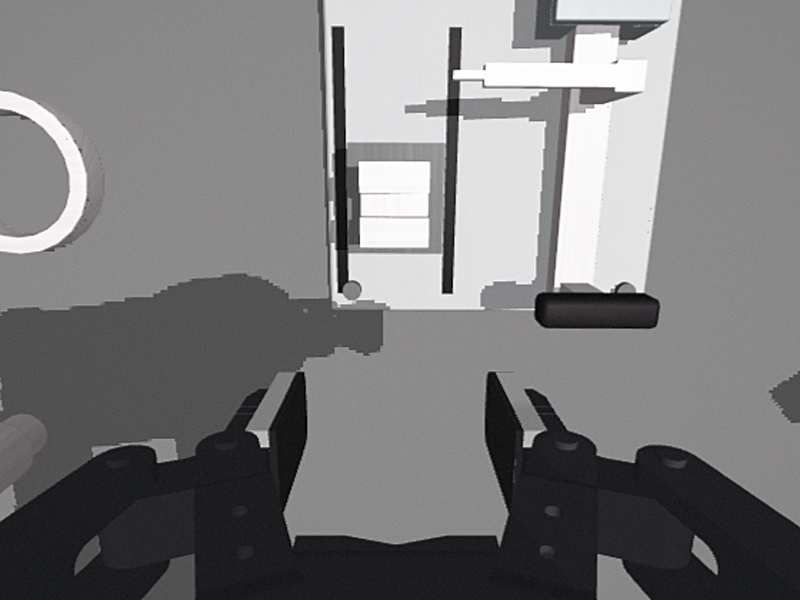

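The plug is in the socket: its top face is at (359–430, 161–248), the slot runs across it, the pointer tip is at (455,75) and the handle spans (536–659, 292–327). I'll compute the heights and offsets.

Run:
```python
from h import *
d=np.load("w6c.npz");c={k:d[k] for k in("mtx","world_from_camera")}
f=cv2.imread("pics/w6.png").astype(int).mean(2)
def edges(v,o): g=np.gradient(v); return [(i+o,int(g[i])) for i in range(len(g)) if abs(g[i])>12]
print("plug col",edges(f[100:190,270:290].mean(1),100)); print("plug row",edges(f[115:130,235:320].mean(0),235))
print("ptr",edges(f[42:62,322:333].mean(1),42)); print("handle",edges(f[195:240,385:450].mean(1),195))
R=lambda u,v,z:np.round(ray("wrist",np.array([u,v])/800*560-.15,z,c)[0],1)
for z in(71,72,75): print(z,R(359,161,z),R(430,161,z),R(430,248,z),R(359,248,z))
print("ptr",R(455,75,68),"handle top near/far",R(597,294,68),R(597,327,68),R(536,312,62),R(659,312,62))
print(c["world_from_camera"][:3,3])
```

```text
plug col [(112, 54), (113, 58), (134, -15), (136, 14), (150, -25), (151, -32), (152, 27), (153, 30), (172, -33), (173, -61), (174, -25), (176, 21), (177, 50), (178, 25)]
plug row [(241, 23), (242, 36), (250, 71), (251, 94), (252, 12), (300, -47), (301, -49), (309, 12), (311, -52), (312, -35), (318, 23), (319, 57)]
ptr [(48, 17), (49, 17), (54, -41), (55, -60), (56, 28), (57, 47)]
handle [(197, -25), (198, -29), (204, -60), (205, -56), (229, 57), (230, 56)]
71 [629.2  92.8  71. ] [629.1  64.6  71. ] [594.4  64.1  71. ] [594.5  93.5  71. ]
72 [629.2  92.7  72. ] [629.1  64.6  72. ] [594.5  64.2  72. ] [594.6  93.5  72. ]
75 [629.1  92.5  75. ] [629.1  64.8  75. ] [595.   64.4  75. ] [595.1  93.2  75. ]
ptr [661.2  55.1  68. ] handle top near/far [573.8  -8.1  68. ] [559.   -9.5  68. ] [564.2  15.9  62. ] [564.  -38.9  62. ]
[626.74109287  78.44569626 288.85157117]
```

Seated: the top face matches z≈72, the centre is (611.9, 78.7) and the TCP stopped at 72.6 with about 13 N. The pointer is at x≈661.7, so the pull is about 50 mm. The handle is at (566.4, −11.3). I'll turn the tool 90° above the handle.

Request:
jog_arm(
  deltas=[
    {"gripper":-0.3,"translation":[0.004,-0.075,0],"dr":[0,0,0.077]},
    {"gripper":-0.3,"translation":[0.004,-0.075,0],"dr":[0,0,0.077]},
    {"gripper":-0.3,"translation":[0.004,-0.075,0],"dr":[0,0,0.077]},
    {"gripper":-0.3,"translation":[0.004,-0.075,0],"dr":[0,0,0.077]},
    {"gripper":-0.3,"translation":[0.004,-0.075,0],"dr":[0,0,0.077]},
    {"gripper":-0.3,"translation":[0.004,-0.075,0],"dr":[0,0,0.077]},
    {"gripper":-0.3,"translation":[0.004,-0.075,0],"dr":[0,0,0.077]},
    {"gripper":-0.3,"translation":[0.004,-0.075,0],"dr":[0,0,0.077]},
    {"gripper":-0.3,"translation":[0.004,-0.075,0],"dr":[0,0,0.077]},
    {"gripper":-0.3,"translation":[0.004,-0.075,0],"dr":[0,0,0.077]},
    {"gripper":-0.3,"translation":[0.004,-0.075,0],"dr":[0,0,0.077]},
    {"gripper":-0.3,"translation":[0.004,-0.075,0],"dr":[0,0,0.077]},
  ],
)

```text
clock: 9.65
eef_pos: [568.3, -11.7, 170.7]
tcp_rot: [3.142, 0.0, -0.117]
contact_force: [-0.3, -0.6, 0.4]
opening: 0.652
```

Request:
jog_arm(
  deltas=[
    {"gripper":-0.3,"translation":[0,0,0],"dr":[0,0,0.075]},
    {"gripper":-0.3,"translation":[0,0,0],"dr":[0,0,0]},
    {"gripper":-0.3,"translation":[0,0,0],"dr":[0,0,0]},
    {"gripper":-0.3,"translation":[0,0,0],"dr":[0,0,0]},
  ],
)

```text
clock: 9.98
eef_pos: [567.7, -11.0, 170.9]
tcp_rot: [-3.142, 0.0, -0.009]
contact_force: [0.2, -0.2, -0.2]
opening: 0.649
```

Request:
jog_arm(
  deltas=[
    {"gripper":-0.3,"translation":[-0.012,-0.003,-0.2],"dr":[0,0,0]},
    {"gripper":-0.3,"translation":[0,0,-0.25],"dr":[0,0,0]},
    {"gripper":-0.3,"translation":[0,0,-0.2],"dr":[0,0,0]},
    {"gripper":-0.3,"translation":[0,0,-0.15],"dr":[0,0,0]},
    {"gripper":-0.3,"translation":[0,0,-0.1],"dr":[0,0,0]},
    {"gripper":-0.3,"translation":[0,0,-0.1],"dr":[0,0,0]},
    {"gripper":-0.3,"translation":[0,0,-0.05],"dr":[0,0,0]},
    {"gripper":-0.3,"translation":[0,0,0],"dr":[0,0,0]},
    {"gripper":-0.3,"translation":[0,0,0],"dr":[0,0,0]},
  ],
)

```text
clock: 10.73
eef_pos: [566.4, -11.4, 66.6]
tcp_rot: [3.142, -0.0, -0.005]
contact_force: [0.0, -0.5, 0.4]
opening: 0.65
```

Run:
```python
from h import *
s=r.sense();print(s["eef_pos"],s["tcp_rot"],s["contact_force"],s["opening"])
f=r.grab_frame("wrist");cv2.imwrite("pics/w7.png",f)
```

```text
[566.41230128 -11.35423274  66.57304444] [ 3.14158718e+00 -3.43213891e-04 -5.05648594e-03] [ 0.04073723 -0.45525917  0.4156378 ] 0.6496154150612172
```

View pics/w7.png

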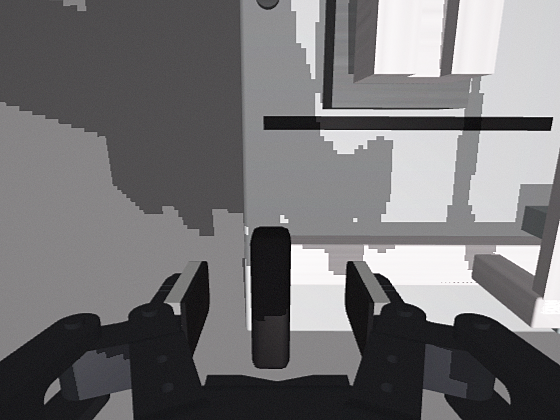

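The handle sits between the pads at columns 251–291, with the pads at 208 and 345. Closing now.

Request:
jog_arm(
  deltas=[
    {"gripper":0.2,"translation":[0,0,0],"dr":[0,0,0]},
    {"gripper":0.5,"translation":[0,0,0],"dr":[0,0,0]},
    {"gripper":1,"translation":[0,0,0],"dr":[0,0,0]},
    {"gripper":1,"translation":[0,0,0],"dr":[0,0,0]},
    {"gripper":1,"translation":[0,0,0],"dr":[0,0,0]},
    {"gripper":1,"translation":[0,0,0],"dr":[0,0,0]},
    {"gripper":1,"translation":[0,0,0],"dr":[0,0,0]},
    {"gripper":1,"translation":[0,0,0],"dr":[0,0,0]},
    {"gripper":1,"translation":[0,0,0],"dr":[0,0,0]},
  ],
  squeeze=60,
)

```text
clock: 11.53
eef_pos: [564.2, -11.4, 66.8]
tcp_rot: [-3.142, 0.004, -0.005]
contact_force: [-8.1, -1.0, 12.1]
opening: 0.152
```

Run:
```python
from h import *
s=r.sense();print(s["eef_pos"],s["contact_force"],s["opening"])
```

```text
[564.22337515 -11.42802988  66.78635476] [-8.08537459 -1.00545034 12.05748064] 0.15150257481773297
```

Request:
jog_arm(
  deltas=[
    {"gripper":1,"translation":[-0.03,0,0],"dr":[0,0,0]},
    {"gripper":1,"translation":[-0.05,0,0],"dr":[0,0,0]},
    {"gripper":1,"translation":[-0.05,0,0],"dr":[0,0,0]},
    {"gripper":1,"translation":[-0.05,0,0],"dr":[0,0,0]},
    {"gripper":1,"translation":[-0.05,0,0],"dr":[0,0,0]},
    {"gripper":1,"translation":[-0.05,0,0],"dr":[0,0,0]},
    {"gripper":1,"translation":[-0.05,0,0],"dr":[0,0,0]},
    {"gripper":1,"translation":[-0.05,0,0],"dr":[0,0,0]},
    {"gripper":1,"translation":[-0.05,0,0],"dr":[0,0,0]},
    {"gripper":1,"translation":[-0.05,0,0],"dr":[0,0,0]},
    {"gripper":1,"translation":[0,0,0],"dr":[0,0,0]},
    {"gripper":1,"translation":[0,0,0],"dr":[0,0,0]},
  ],
)

```text
clock: 12.53
eef_pos: [520.5, -11.0, 66.9]
tcp_rot: [-3.141, -0.006, -0.005]
contact_force: [8.7, 3.1, -7.0]
opening: 0.152
```

Run:
```python
from h import *
s=r.sense();print(s["eef_pos"],s["tcp_rot"],s["contact_force"],s["opening"])
c=r.calibration("wrist");np.savez("w8c.npz",**c)
f=r.grab_frame("wrist");cv2.imwrite("pics/w8.png",f)
t=r.grab_frame("top");cv2.imwrite("pics/top8.png",t)
a=cv2.resize(t[80:210,220:320],None,fx=3.2,fy=3.2,interpolation=cv2.INTER_CUBIC)
b=cv2.resize(f[:330,190:],(475,416),interpolation=cv2.INTER_AREA)
o=np.hstack([a,b]);print(a.shape,b.shape,o.shape);cv2.imwrite("pics/z8.png",o)
```

```text
[520.53750618 -11.04094039  66.90086545] [-3.14109434 -0.00552187 -0.00508293] [ 8.66657568  3.08246038 -7.00235311] 0.1519656962635215
(416, 320, 3) (416, 475, 3) (416, 795, 3)
```

View pics/z8.png

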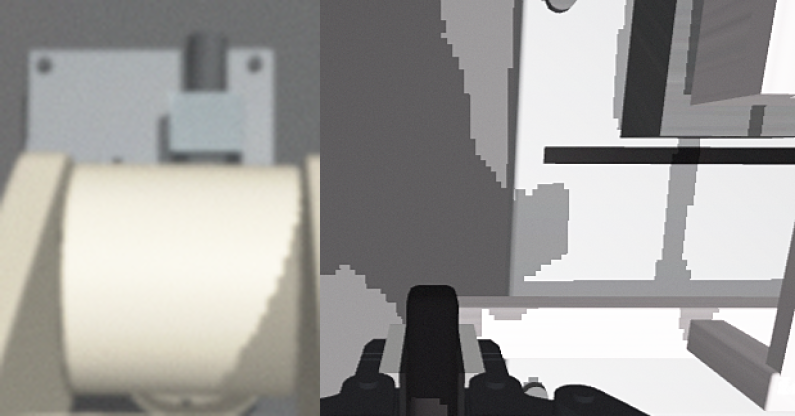

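Run:
```python
from h import *
for w,cols,rows,pc,pr in(("w4",(313,325),(22,40),None,None),("w6",(318,333),(42,62),(270,290),(100,190))):
    d=np.load(w+"c.npz");c={k:d[k] for k in("mtx","world_from_camera")}
    f=cv2.imread(f"pics/{w}.png").astype(int).mean(2)
    v=f[rows[0]:rows[1],cols[0]:cols[1]].mean(1);print(w,rows[0],v.astype(int).tolist())
d=np.load("w6c.npz");c={k:d[k] for k in("mtx","world_from_camera")}
R=lambda u,v,z:np.round(ray("wrist",[u,v],z,c)[0],2)
print("plug top x",R(280,112.5,72),R(280,173.2,72)," slot edges",R(280,134,72),R(280,136,72),R(280,150.5,72),R(280,152.5,72),"floor",R(280,150.5,64),R(280,136,64))
print("ptr w6",R(325,51.6,68),R(325,51.6,69.5))
```

```text
w4 22 [182, 183, 181, 184, 176, 243, 255, 255, 255, 255, 255, 153, 112, 196, 192, 190, 190, 190]
w6 42 [178, 178, 178, 178, 178, 175, 177, 254, 255, 254, 254, 255, 255, 175, 120, 185, 186, 184, 184, 184]
plug top x [629.15  76.43  72.  ] [594.71  76.46  72.  ]  slot edges [617.28  76.44  72.  ] [616.16  76.44  72.  ] [607.93  76.45  72.  ] [606.78  76.45  72.  ] floor [607.24  76.37  64.  ] [615.77  76.37  64.  ]
ptr w6 [661.54  51.48  68.  ] [661.3   51.66  69.5 ]
```

Request:
jog_arm(
  deltas=[
    {"gripper":1,"translation":[-0.03,0,0],"dr":[0,0,0]},
    {"gripper":1,"translation":[-0.03,0,0],"dr":[0,0,0]},
    {"gripper":1,"translation":[0,0,0],"dr":[0,0,0]},
    {"gripper":1,"translation":[0,0,0],"dr":[0,0,0]},
    {"gripper":1,"translation":[0,0,0],"dr":[0,0,0]},
  ],
)

```text
clock: 13.05
eef_pos: [515.0, -11.0, 66.9]
tcp_rot: [-3.141, -0.006, -0.005]
contact_force: [9.9, 4.9, -6.4]
opening: 0.148
```

Run:
```python
from h import *
s=r.sense();print(s["eef_pos"],s["tcp_rot"],s["contact_force"],s["opening"])
f=r.grab_frame("scene");cv2.imwrite("pics/s9.png",f)
cv2.imwrite("pics/s9c.png",cv2.resize(f[220:310,260:380],(800,600),interpolation=cv2.INTER_CUBIC))
```

```text
[514.95929043 -11.04259774  66.89249086] [-3.14103212 -0.00602876 -0.00521737] [ 9.93269316  4.91336462 -6.42236053] 0.14825101025221138
```

View pics/s9c.png

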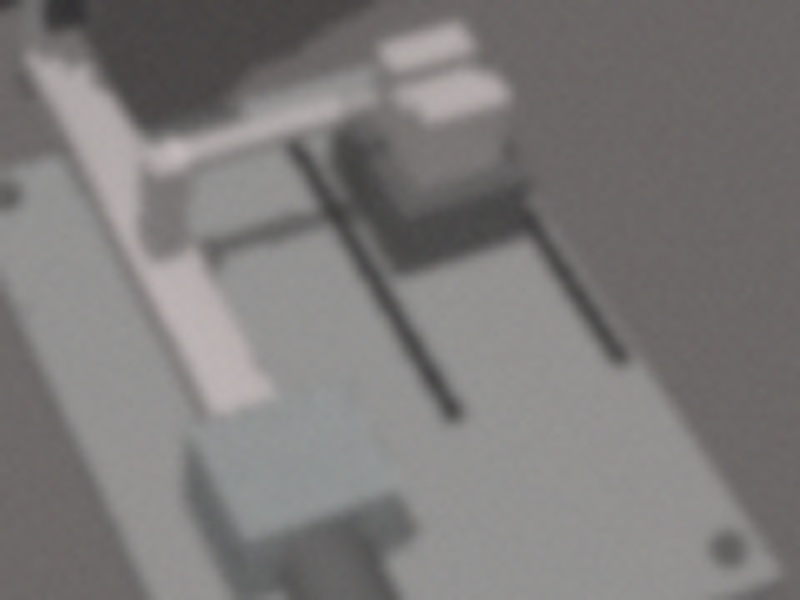

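The pointer arm runs straight at the slot: tip at crop (375,98), slot's near end at about (388,84). I'll check the offset along the fixture's x numerically.

Run:
```python
from h import *
S=lambda q:(np.array(q,float)+.5)/6.6667-.5+[260,220]
print("pointer axis",np.round(ray("scene",S([[170,157],[300,119],[375,98]]),69,None),1).tolist())
print("head top corners",np.round(ray("scene",S([[378,48],[462,20],[515,95],[425,120]]),72,None),1).tolist())
print("slot top edges: far-part near edge, near-part far edge",np.round(ray("scene",S([[386,74],[476,46],[398,94],[490,68]]),72,None),1).tolist())
s=r.sense();print(s["clock"],s["eef_pos"],s["qvel"].round(4))
```

```text
pointer axis [[610.7, -8.7, 69.0], [611.0, 33.2, 69.0], [611.6, 57.9, 69.0]]
head top corners [[595.8, 66.4, 72.0], [594.5, 95.8, 72.0], [628.1, 96.1, 72.0], [627.3, 66.3, 72.0]]
slot top edges: far-part near edge, near-part far edge [[606.4, 63.9, 72.0], [605.9, 94.7, 72.0], [615.0, 63.6, 72.0], [615.6, 94.3, 72.0]]
13.1 [514.98477479 -11.01638117  66.89620623] [ 0.0007  0.0003  0.0002 -0.0009 -0.0005  0.0002]
```

Request:
jog_arm(
  deltas=[
    {"gripper":1,"translation":[0,0,0],"dr":[0,0,0]},
    {"gripper":1,"translation":[0,0,0],"dr":[0,0,0]},
    {"gripper":1,"translation":[0,0,0],"dr":[0,0,0]},
    {"gripper":1,"translation":[0,0,0],"dr":[0,0,0]},
    {"gripper":1,"translation":[0,0,0],"dr":[0,0,0]},
    {"gripper":1,"translation":[0,0,0],"dr":[0,0,0]},
  ],
)

```text
clock: 13.6
eef_pos: [515.0, -11.0, 66.9]
tcp_rot: [-3.141, -0.006, -0.005]
contact_force: [9.7, 4.0, -6.6]
opening: 0.156
```

```bash
python3 -c "
from rig import r
s=r.sense();print(s['eef_pos'],s['contact_force'],s['opening']);print(r.sign_off())"
```

```text
[515.02775375 -11.02952082  66.8945056 ] [ 9.7411642   4.04476808 -6.56064642] 0.15586778735587598
the job is handed in; nothing more can be done
None
```

I plugged the steel block into the socket, let go of it, then pulled the slide out by its handle about 49 mm. I handed the job in at 13.6 s, still holding the handle.

**Plug:** It went in with no side force and stopped with about 13 N of push. The camera showed its top at the seated height (72 mm) and its centre about 0.5 mm from the socket centre measured earlier.

**Pointer:** It stands within about 0.6 mm of the slot's middle. The scene camera puts it at x ≈ 611.1 mm against ≈ 610.7 mm for the slot. The hand travel (49.2 mm of the 49.65 mm needed) puts it 0.5 mm short.

**Hold:** The hand stayed still over the last half second and carried a spring pull of about 9.7 N.

**Disagreements and limits:**
- The first camera estimate of the handle was 2 mm off from where the fingers met it. I used the gripped position to work out the pull.
- In the final state the arm hid the pointer from the top camera, and it was outside the wrist view. Only the scene camera and the hand travel confirm its position.
- I did not measure the round gauge and rings again at the end. I never aimed the arm at them or felt contact with them.

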